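# Hold the display turntable for the photo

## Robot

A 7-joint arm with a two-finger parallel gripper is mounted at the origin on the work surface. World frame = base frame: x ahead of the robot, y to its left, z up, the work surface at z = 0. Lengths are in m, angles in rad, forces in N, time in s.
With the tool pointing down it reaches from about 0.425 to 0.825 m from the base axis. Payload 3.6 kg.
Tool frame: the origin (TCP) lies midway between the tips of the shut fingers; the grasp point (between the pads) lies 19 mm behind it; z points along the fingers, y is the line along which they close (so a half turn about z gives the same grasp; the last joint's range is limited). The gripper opens to 85 mm and grips with 20 to 120 N. Pads are 22 mm wide; open, the fingers measure 114 mm over their backs; the gripper's body (76 mm by 85 mm) begins 54 mm behind the grasp point. The pads swing forward as they close: fully open they stand 13 mm farther back than shut.
Start: joints at [-1.369, 0.615, -0.013, 1.423, 0.008, 1.103, -0.04], TCP at [0.147, 0.633, 0.231] pointing down, gripper open.
Joint ranges: [-3.12, 3.12], [-0.3, 2.06], [-1.34, 1.32], [0.26, 2.42], [-1.36, 4.5], [0.01, 1.98], [-2.84, 2.84]. Speed limits (rad/s): [2.79, 2.79, 3.14, 3.14, 3.14, 3.14, 3.14].

## Interface

Orientations are given as a rotation vector (axis times angle).
In Python, from station import monitor, viewer, ticket gives the robot as it stands.
- The arm moves only by the tool send_rows, never from a script. Its argument "commands" is a list of rows, each a list of 3 entries, a list of its own where there are three numbers: the opening, from 0 (shut) to 1 (fully open), then the shift along the tool's x, y, z in m, then the turn, a rotation vector about the tool's x, y, z in degrees. A call has 1 to 5 rows; each row is the pose to reach, as a shift and turn from the pose commanded when the call began, along the tool's axes at that moment; what a row does not reach only later rows make up. A row lasts 1/12 s, in which the tool goes at most 41.7 mm and 7.16 degrees, less where a joint would pass 70% of its speed; a pose out of reach is approached as far as the arm can. A call with a gripper value outside its range is refused whole. The fingers move at their own pace and stop on an object; the grip force is fixed at half the most. Time passes only in rows, so rows that repeat a pose let the fingers close. It gives the time, the measured TCP pose, the force, the opening and the grip force at its end, in the units of the state.
- monitor.observe(): the state, without advancing time (a new reading comes with each control period).
- viewer.camera(name): name is "scene" or "side" or "wrist"; returns a dict with "image" (420x560x3 uint8, blue, green, red), "mtx" (3x3 intrinsics, pixels), "rvec" (rotation vector, rad) and "tvec" (3), from world to camera coordinates, as OpenCV has them. Camera axes: x right, y down, z forward; pixel columns grow to the right and rows downward; lengths in m; the calibration is good to about 2 mm. A picture is of the moment at which its call begins. There is no depth.
- ticket.sign_off(): hands the job in; it is judged then, once.
Trained networks look in a picture, given as the dict that the camera call returned (one of the last four; its "shot" number tells which), for a name from the list of things; names that differ only in an ending like _2 or _b are one class to them, and where a whole thing is asked for, a point or a joint stands for the part that bears it (a point fixed in the world has none). Each returns a list of dicts, best first, with "p" (0 to 1); they miss things now and then, are a little off and sometimes report something else, mostly with a low value. They report only what shows in the picture. A call takes as long as a camera call. They do not tell look-alikes from the thing itself.
- viewer.recognise(thing, picture): "position" ([column, row] in pixels, amid what is visible of it).
The state is a dict: "time": time; "joints": joint angles; "joint_velocities": joint speeds; "effort": joint torques, N m; "position": TCP position; "tcp_rot": TCP orientation; "ft_force": force on the tool from outside, world axes, zero at the start; "moment": the same for the moment, N m; "opening": finger opening in m; "finger_force": force on a finger pad.
Only numpy, scipy, OpenCV 4.12 (cv2) and the standard library are available. Lean on these libraries where they do the work, as an engineer would, in place of code of your own. Each camera call takes 0.05 s, during which the arm holds its last target. There are 200 camera calls.

## Task

Start the phone's self-timer by swinging its sprung orange-tipped lever right over to its stop and letting it spring back. Then turn the slowly creeping display turntable until the red jar stands squarely in front of the phone's camera, and finish with the gripper's fingers still holding the turntable motionless there for the picture, without letting go. Leave the loose things on the desk where they are.

Things in the scene. Friction and masses are not known exactly. Their poses are not given: they have to be found in the camera images.
- lever (a joint): sprung lever of the self-timer. 0 rad = at rest, leaning 0.45 rad from upright towards the box's +x; grows as it swings over the top towards the box's -x, to its stop at 0.9 rad. Hinge axis 55 mm above the table along the box's y; ball centre 85 mm from it. The spring pushes back with 1 N at the ball at rest, 3.5 N at the stop, and returns it in under a second
- timer (a point): middle of the underside of the self-timer: a grey box 100 x 60 x 50 mm (x, y, z), lever brackets to 63 mm, fixed to the table; directly below the lever's hinge. Box axes: z up, +x points away from the robot (within 0.5 rad of straight ahead); the -x end has a round white dial
- lever_ball (a point): centre of the orange ball, 24 mm across, on the tip of the lever (a 10 mm steel rod); about 131 mm above the table at rest, 140 mm at its highest
- stand: fixed black foot of the display turntable, 210 mm across; origin on the turning axis at table height, z up; its +x axis points along the flat metal arm to the phone, which stands upright (9 x 74 x 150 mm, top 168 mm above the table) 245 mm from the axis, fixed, its camera facing the turntable
- disc (a joint): the turntable. 0 rad (or any whole number of turns) = red jar squarely in front of the phone; grows counterclockwise seen from above. No stops; turns either way by hand against a light drag (0.3 N m per rad/s). A weak motor creeps it counterclockwise at 0.05 rad/s whenever nothing holds it (0.015 N m when held)
- hub (a point): centre of the black rubber grip on top of the turntable's central post, on the turning axis, 143 mm above the table; the grip is a round cylinder 44 mm across and 44 mm high (121 to 165 mm above the table), fixed to the disc
- red_jar (a point): centre (half-way up) of the red jar, 78 mm above the table: 52 mm across, 68 mm tall, fixed to the white disc (264 mm across, top 44 mm above the table) 95 mm from its axis. Three more pieces are fixed at 90 degree steps: counterclockwise from above a brass figure, a white jar with brown lid, a blue vase, none above 112 mm
- mug: bystander: white mug, 78 mm across, 90 mm tall; origin under its centre
- statuette: bystander: dark metal statuette on a 52 mm wooden foot, 131 mm tall; origin under its centre
- pen_cup: bystander: black pen cup, 72 mm across, 95 mm tall, pens to 140 mm; origin under its centre
- book: bystander: purple paperback lying flat, 116 x 180 x 28 mm (x, y, z); origin under its centre
- remote: bystander: black remote control, 150 x 44 x 18 mm (x, y, z); origin under its centre
- tin: bystander: tin with green label and pale lid, 68 mm across, 60 mm tall; origin under its centre
Things that resemble listed ones, but are neither listed nor needed, are in the scene too. Leave any green or yellow look-alike of the part that bears lever alone.

How it is judged:
On the way, in this order (a step that is already met when the one before it is completed fails the run):
1. the lever is swung over to its stop (value of joint lever above 0.84 rad), for 0.1 s.
2. the lever has sprung back home (value of joint lever below 0.08 rad), for 0.2 s.
At the end, for the whole second after the job is handed in: the red jar is in front of the phone's camera, within 11.5 mm (7 degrees) of the line from the turning axis to the phone; the turntable is still (under 0.02 rad/s); the fingers hold the turntable or something on it with more than 2 N; the lever is back home (under 0.08 rad) (x of red_jar in the frame of stand above 0.085 m and y of red_jar in the frame of stand between -0.0115 and 0.0115 m and velocity of joint disc between -0.02 and 0.02 rad/s and contact force between the fingers and disc above 2 N and value of joint lever below 0.08 rad); the arm keeps its last pose, push and grip.
It fails at once if a bystander is moved more than 25 mm or tipped over (distance of any of mug, statuette, pen_cup, book, remote, tin from where it was at the start of the episode above 0.025 m or angle between any of mug, statuette, pen_cup, book, remote, tin's own z axis and vertical above 0.5 rad).
It also fails if it takes over 72 s, if anything falls off the work surface, if the arm or the gripper's body presses on something with over 40 N, if the wrist force passes 120 N, or if a joint passes its speed limit or range.

## Working session

There is one attempt and no reset: what is moved stays moved. The work goes in short steps, Python scripts to look and compute and a tool call to move; the robot and the scene stay as the last step left them, time stands still between calls to the robot, and variables do not carry over. Pictures are saved under pics/ and viewed, at most 10 in all, crops included, and the job is handed in when it is done.

Besides the shell and the picture viewer there is one more tool, called after "Call:" as name(argument=value, ...) on one line, values as JSON. send_rows: Moves the arm, as the interface text tells. Its arguments: {"type":"object","properties":{"commands":{"type":"array","items":{"type":"array"}}},"required":["commands"]}

```bash
mkdir -p pics; cat > h.py <<'E'
import numpy as np, cv2
from station import monitor, viewer, ticket
def shot(n,save=None):
    p=viewer.camera(n)
    if save: cv2.imwrite('pics/'+save,p['image'])
    return p
def P(p):
    R=cv2.Rodrigues(np.array(p['rvec'],float))[0]
    return R,np.array(p['tvec'],float).ravel(),np.array(p['mtx'],float)
def ray(p,uv):
    R,t,K=P(p); d=R.T@np.linalg.solve(K,[uv[0],uv[1],1.]); return -R.T@t,d/np.linalg.norm(d)
def atz(p,uv,z):
    o,d=ray(p,uv); return o+d*(z-o[2])/d[2]
def tri(obs):
    A=np.zeros((3,3));b=np.zeros(3)
    for p,uv in obs:
        o,d=ray(p,uv);M=np.eye(3)-np.outer(d,d);A+=M;b+=M@o
    return np.linalg.solve(A,b)
def proj(p,X):
    R,t,K=P(p); return cv2.projectPoints(np.array(X,float).reshape(-1,1,3),np.array(p['rvec'],float),t,K,None)[0].reshape(-1,2)
E
python3 - <<'E'
from h import *
np.set_printoptions(precision=3,suppress=True)
a=shot('scene','a.png');b=shot('side','b.png')
cv2.imwrite('pics/ab.png',cv2.resize(np.hstack([a['image'],b['image']]),(800,300)))
for n,p in(('scene',a),('side',b)):
  print(n,ray(p,(280,210)))
  for t in['lever_ball','lever','timer','hub','red_jar','stand','mug','statuette','pen_cup','book','remote','tin']:
    try: print(t,[(np.round(r['position']).tolist(),round(r['p'],2)) for r in viewer.recognise(t,p)[:4]])
    except Exception as e: print(t,e)
print(monitor.observe())
E
```

```text
scene (array([1.064, 0.618, 0.763]), array([-0.556, -0.568, -0.607]))
lever_ball [([149.0, 210.0], 0.49)]
lever [([152.0, 215.0], 0.55), ([198.0, 181.0], 0.49), ([249.0, 141.0], 0.45)]
timer [([165.0, 235.0], 0.96), ([250.0, 160.0], 0.77), ([207.0, 204.0], 0.71)]
hub [([282.0, 259.0], 0.6)]
red_jar [([284.0, 263.0], 0.94)]
stand [([267.0, 273.0], 0.84), ([150.0, 164.0], 0.33)]
mug [([153.0, 199.0], 0.83), ([284.0, 262.0], 0.22)]
statuette [([398.0, 362.0], 0.61)]
pen_cup [([151.0, 164.0], 0.62)]
book [([151.0, 167.0], 0.6), ([417.0, 260.0], 0.55), ([208.0, 202.0], 0.2)]
remote [([461.0, 344.0], 0.8)]
tin [([208.0, 203.0], 0.57), ([204.0, 165.0], 0.55), ([284.0, 260.0], 0.17)]
side (array([ 0.255, -1.339,  1.082]), array([ 0.113,  0.808, -0.578]))
lever_ball [([372.0, 247.0], 0.63), ([323.0, 257.0], 0.49), ([240.0, 287.0], 0.4), ([228.0, 188.0], 0.33)]
lever [([240.0, 283.0], 0.6), ([324.0, 255.0], 0.54), ([310.0, 208.0], 0.47)]
timer [([235.0, 307.0], 0.87), ([313.0, 273.0], 0.86), ([366.0, 267.0], 0.71)]
hub [([301.0, 209.0], 0.7)]
red_jar [([306.0, 212.0], 0.83)]
stand [([308.0, 208.0], 0.91)]
mug [([361.0, 294.0], 0.59)]
statuette [([297.0, 169.0], 0.58)]
pen_cup [([348.0, 342.0], 0.66)]
book [([230.0, 186.0], 0.85)]
remote [([257.0, 165.0], 0.66), ([326.0, 255.0], 0.29)]
tin [([286.0, 330.0], 0.74)]
{'time': 1.3, 'joints': array([-1.37 ,  0.615, -0.013,  1.423,  0.008,  1.103, -0.04 ]), 'joint_velocities': array([ 0.001,  0.   ,  0.   , -0.   ,  0.   , -0.   , -0.   ]), 'effort': array([ -0.   , -46.911,   0.259, -17.134,   0.01 ,   0.002,  -0.   ]), 'position': array([0.147, 0.633, 0.231]), 'tcp_rot': array([-0.357, -3.121,  0.   ]), 'ft_force': array([-0.281,  0.405,  0.603]), 'moment': array([-0.049,  0.011,  0.016]), 'finger_force': 0.0, 'opening': 0.08520567810114207}
```

View pics/a.png

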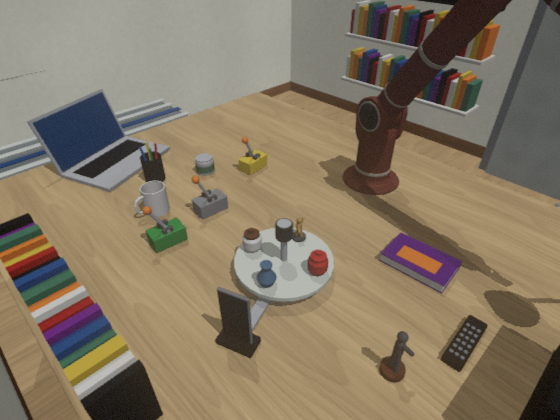

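View pics/b.png

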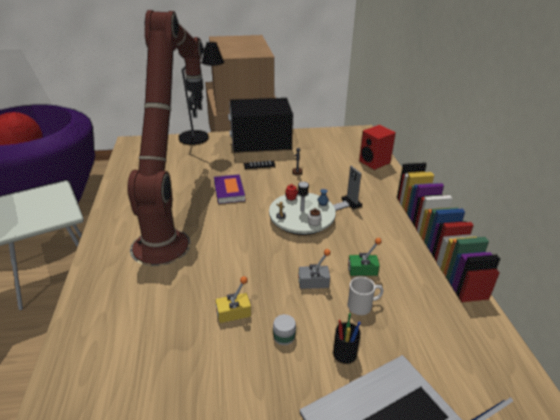

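The grey box is the one meant (scene ball about (196,180), side ball about (326,252)). The green box (scene (166,235), side (364,264)) and the yellow one (scene (252,160), side (234,307)) are look-alikes. The hub grip is at scene (284,230) and side (303,189). I'll confirm this in an enlarged crop.

```bash
python3 - <<'E'
from h import *
a=cv2.imread('pics/a.png');b=cv2.imread('pics/b.png')
f=lambda i,x,y,w,h:cv2.resize(i[y:y+h,x:x+w],(400,300),interpolation=cv2.INTER_CUBIC)
cv2.imwrite('pics/c.png',np.vstack([np.hstack([f(a,170,165,80,60),f(b,285,235,80,60)]),np.hstack([f(a,220,200,120,90),f(b,260,160,120,90)])]))
E
```

```text
(no output)
```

View pics/c.png

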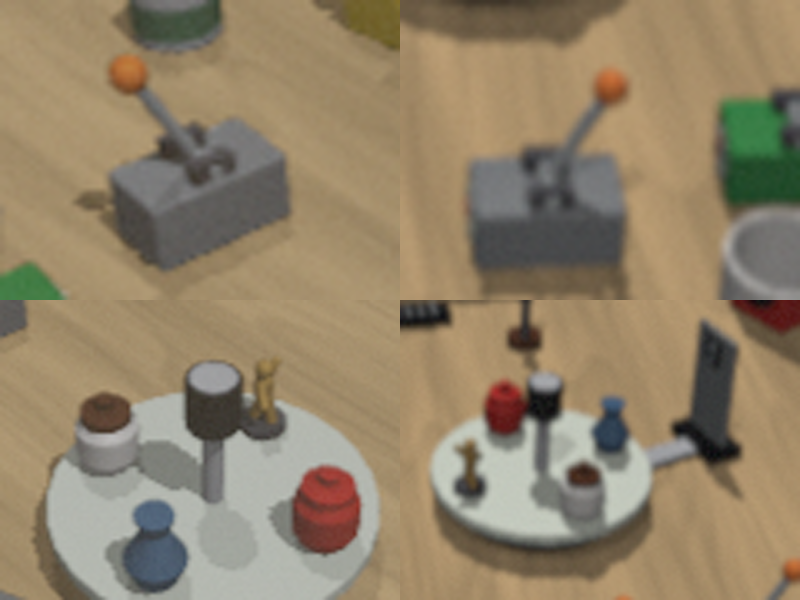

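The crop confirms the grey box, with its ball at scene (195.6,179.6) and side (327.2,252.2). The lever leans away from the robot. The hub, red jar and phone are also clear.

```bash
python3 - <<'E'
from h import *
np.set_printoptions(precision=3,suppress=True)
a=shot('scene');b=shot('side')
S=lambda x,y:(x/5+170,y/5+165); D=lambda x,y:((x-400)/5+285,y/5+235)
ball=tri([(a,(195.6,179.6)),(b,(327.2,252.2))]);print('ball',ball)
hub=tri([(a,(284.2,230.6)),(b,(303.5,189.1))]);print('hub',hub)
jar=tri([(a,(318.1,262.4)),(b,(291.5,192.4))]);print('jar',jar)
ph=tri([(a,(237,318)),(b,(353,186))]);print('phone',ph)
for n,p,u,v,z in(('scene bot',a,S(165,268),S(290,215),0),('scene top',a,S(160,208),S(288,155),.05),('scene top far',a,S(110,175),S(238,120),.05),('side bot',b,D(475,265),D(625,268),0),('side top',b,D(470,208),D(624,205),.05)):
  p1,p2=atz(p,u,z),atz(p,v,z);d=p1-p2;print(n,p1,p2,np.linalg.norm(d),np.arctan2(d[1],d[0]))
for n,z,sa,sb in(('mug',.045,(153,199),(361,294)),('tin',.03,(204,165),(286,330)),('pen',.05,(151,164),(348,342)),('greenball',0,(147,211),(378,241)),('statu',.06,(398,355),(297,163)),('yball',.1,(245,140),(244,280))):
  print(n,tri([(a,sa),(b,sb)]))
for t in('hub','lever_ball'):
  for p in(a,b): print(t,[(r['position'],r['p']) for r in viewer.recognise(t,p)])
d=(jar-hub)[:2];e=(ph-hub)[:2];print(np.arctan2(d[1],d[0]),np.linalg.norm(d),np.arctan2(e[1],e[0]),np.linalg.norm(e),monitor.observe()['time'])
E
```

```text
ball [ 0.561 -0.26   0.131]
hub [0.547 0.104 0.142]
jar [0.515 0.192 0.072]
phone [0.773 0.189 0.085]
scene bot [ 0.571 -0.236  0.   ] [ 0.479 -0.224  0.   ] 0.09224429568638026 -0.12659720051088366
scene top [ 0.57  -0.231  0.05 ] [ 0.479 -0.22   0.05 ] 0.0923856368171618 -0.11709866730343368
scene top far [ 0.573 -0.282  0.05 ] [ 0.477 -0.275  0.05 ] 0.09559075518647972 -0.07577422718031111
side bot [ 0.473 -0.278  0.   ] [ 0.572 -0.294  0.   ] 0.09980375317356206 2.987354293181469
side top [ 0.469 -0.276  0.05 ] [ 0.569 -0.286  0.05 ] 0.10117346246074066 3.0438751337010137
mug [ 0.653 -0.376  0.047]
tin [ 0.398 -0.468  0.027]
pen [ 0.559 -0.559  0.059]
greenball [ 0.743 -0.224  0.13 ]
statu [0.583 0.468 0.051]
yball [ 0.287 -0.353  0.131]
hub [([282.3, 260.8], 0.64), ([150.5, 164.4], 0.33)]
hub [([302.1, 211.6], 0.81)]
lever_ball [([152.6, 212.2], 0.58), ([244.3, 141.6], 0.54), ([151.0, 165.3], 0.43)]
lever_ball [([237.7, 289.4], 0.69), ([323.6, 257.8], 0.54), ([370.4, 248.3], 0.48), ([300.2, 210.4], 0.48)]
1.914676003928214 0.09419257649991808 0.3624803677879254 0.2416601715361922 1.6
```

Call:
send_rows(commands=[[0, [-0.178, -0.102, -0.02], [0, 0, 0]], [0, [-0.178, -0.102, -0.02], [0, 0, 0]], [0, [-0.178, -0.102, -0.02], [0, 0, 0]], [0, [-0.178, -0.102, -0.02], [0, 0, 0]], [0, [-0.178, -0.102, -0.02], [0, 0, 0]]])

```text
time: 2.02
position: [0.2988, 0.4918, 0.2517]
tcp_rot: [0.358, 3.12, 0.0]
ft_force: [0.9, 0.4, 0.3]
opening: 0.0255
finger_force: 0.0
```

Call:
send_rows(commands=[[0, [-0.122, -0.166, 0], [0, 0, 0]], [0, [-0.122, -0.166, 0], [0, 0, 0]], [0, [-0.122, -0.166, 0], [0, 0, 0]], [0, [-0.122, -0.166, 0], [0, 0, 0]], [0, [-0.122, -0.166, 0], [0, 0, 0]]])

```text
time: 2.43
position: [0.3793, 0.302, 0.2516]
tcp_rot: [0.358, 3.12, 0.0]
ft_force: [0.4, 0.2, 0.5]
opening: -0.0001
finger_force: 0.0
```

Call:
send_rows(commands=[[0, [-0.122, -0.166, 0], [0, 0, 0]], [0, [-0.122, -0.166, 0], [0, 0, 0]], [0, [-0.122, -0.166, 0], [0, 0, 0]], [0, [-0.122, -0.166, 0], [0, 0, 0]], [0, [-0.122, -0.166, 0], [0, 0, 0]]])

```text
time: 2.85
position: [0.4606, 0.1128, 0.2518]
tcp_rot: [0.358, 3.12, 0.0]
ft_force: [0.8, 0.3, 0.3]
opening: 0.0003
finger_force: 0.0
```

Call:
send_rows(commands=[[0, [-0.122, -0.166, 0], [0, 0, 0]], [0, [-0.122, -0.166, 0], [0, 0, 0]], [0, [-0.122, -0.166, 0], [0, 0, 0]], [0, [-0.122, -0.166, 0], [0, 0, 0]], [0, [-0.122, -0.166, 0], [0, 0, 0]]])

```text
time: 3.27
position: [0.5419, -0.0767, 0.2517]
tcp_rot: [0.358, 3.12, -0.0]
ft_force: [1.1, -0.3, 0.4]
opening: 0.0004
finger_force: 0.0
```

Call:
send_rows(commands=[[0, [-0.122, -0.166, 0], [0, 0, -6.5]], [0, [-0.122, -0.166, 0], [0, 0, -6.5]], [0, [-0.122, -0.166, 0], [0, 0, -6.5]], [0, [-0.122, -0.166, 0], [0, 0, -6.5]], [0, [-0.122, -0.166, 0], [0, 0, -6.5]]])

```text
time: 3.68
position: [0.6231, -0.2659, 0.2514]
tcp_rot: [0.18, 3.136, -0.001]
ft_force: [1.3, 0.4, -0.3]
opening: -0.0001
finger_force: 0.0
```

```bash
python3 - <<'E'
from h import *
w=shot('wrist');b=shot('side')
X=[[0.561,-.26,.131],[.623,-.266,.122],[.524,-.256,.063]]
i=w['image'].copy();j=b['image'].copy()
for q in proj(w,X): print(q); cv2.circle(i,tuple(int(v) for v in q),3,(255,0,255),1)
cv2.imwrite('pics/d.png',np.hstack([cv2.resize(i,(400,300)),cv2.resize(j[180:330,230:430],(400,300))]))
E
```

```text
[272.83471987 113.06461606]
[274.50327392 193.48907453]
[272.97726992  68.38004392]
```

View pics/d.png

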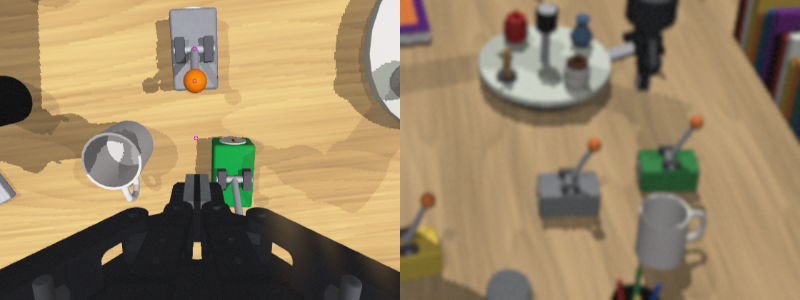

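The ball lies where I measured it, at (195,81) in the left panel, and the descent point (195,137) is clear of the mug and the green box. I'll descend and push.

Call:
send_rows(commands=[[0, [0, 0, 0.129], [0, 0, 0]], [0, [0, 0, 0.129], [0, 0, 0]], [0, [0, 0, 0.129], [0, 0, 0]], [0, [0, 0, 0.129], [0, 0, 0]], [0, [0.03, 0, 0.129], [0, 0, 0]]])

```text
time: 4.2
position: [0.5957, -0.2574, 0.1189]
tcp_rot: [-0.173, -3.136, -0.004]
ft_force: [1.5, -0.3, 1.3]
opening: -0.0001
finger_force: 0.0
```

Call:
send_rows(commands=[[0, [0.015, 0, 0], [0, 0, 0]], [0, [0.03, 0, 0], [0, 0, 0]], [0, [0.045, 0, 0], [0, 0, 0]], [0, [0.06, 0, 0], [0, 0, 0]], [0, [0.07, 0, 0], [0, 0, 0]]])

```text
time: 4.62
position: [0.5257, -0.2534, 0.1259]
tcp_rot: [0.179, 3.128, -0.006]
ft_force: [2.6, -2.3, -2.6]
opening: -0.0002
finger_force: 1.8
```

Call:
send_rows(commands=[[0, [0.004, 0, 0], [0, 0, 0]], [0, [0.008, 0, 0], [0, 0, 0]], [0, [0.008, 0, 0], [0, 0, 0]]])

```text
time: 4.87
position: [0.5168, -0.2522, 0.124]
tcp_rot: [0.179, 3.132, -0.004]
ft_force: [2.8, -1.1, 1.8]
opening: 0.0002
finger_force: 1.5
```

Call:
send_rows(commands=[[0, [0.003, 0, 0], [0, 0, 0]], [0, [0.006, 0, 0], [0, 0, 0]], [0, [0.006, 0, 0], [0, 0, 0]]])

```text
time: 5.12
position: [0.5103, -0.2507, 0.1226]
tcp_rot: [0.179, 3.134, -0.001]
ft_force: [4.5, -2.6, -0.3]
opening: 0.0
finger_force: 2.1
```

Call:
send_rows(commands=[[0, [0.003, 0, 0], [0, 0, 0]], [0, [0.003, 0, 0], [0, 0, 0]]])

```text
time: 5.28
position: [0.5099, -0.2507, 0.1227]
tcp_rot: [0.178, 3.129, -0.003]
ft_force: [7.8, -3.3, -3.8]
opening: -0.0001
finger_force: 4.1
```

Call:
send_rows(commands=[[0, [0.004, 0, 0], [0, 0, 0]], [0, [0.004, 0, 0], [0, 0, 0]], [0, [0.004, 0, 0], [0, 0, 0]]])

```text
time: 5.53
position: [0.5094, -0.2506, 0.1229]
tcp_rot: [0.175, 3.122, -0.006]
ft_force: [13.8, -3.9, -8.7]
opening: -0.0
finger_force: 6.8
```

```bash
python3 - <<'E'
from h import *
a=shot('scene');b=shot('side')
f=lambda i,x,y,w,h:cv2.resize(i[y:y+h,x:x+w],(400,300),interpolation=cv2.INTER_CUBIC)
cv2.imwrite('pics/e.png',np.hstack([f(a['image'],160,150,100,75),f(b['image'],270,220,100,75)]))
c=np.array([.524,-.256,.055]);u=np.array([np.cos(-.115),np.sin(-.115),0])
for th in(0,.84,.9):
  X=c+.085*(np.sin(.45-th)*u+np.cos(.45-th)*np.array([0,0,1]))
  print(th,(proj(a,X)[0]-[160,150])*4,(proj(b,X)[0]-[270,220])*4+[400,0])
E
```

```text
0 [142.59072106 118.07933607] [629.00194185 128.60565936]
0.84 [222.22574281  85.88259638] [543.14599938 127.09802689]
0.9 [227.71387643  86.22579138] [537.25069773 129.10682917]
```

View pics/e.png

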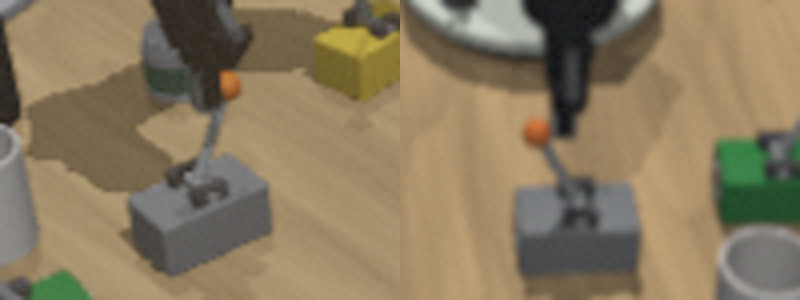

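The ball is at (230,85) and (537,130), as predicted for 0.9 rad, so it is at the stop. Now I'll back off and let the lever follow home.

Call:
send_rows(commands=[[0, [-0.02, 0, 0], [0, 0, 0]], [0, [-0.05, 0, 0], [0, 0, 0]], [0, [-0.08, 0, 0], [0, 0, 0]], [0, [-0.11, 0, 0], [0, 0, 0]], [0, [-0.125, 0, 0], [0, 0, 0]]])

```text
time: 6.05
position: [0.6279, -0.2616, 0.1209]
tcp_rot: [-0.176, -3.133, -0.005]
ft_force: [0.1, -0.4, -0.1]
opening: -0.0002
finger_force: 0.0
```

Call:
send_rows(commands=[[0, [0, 0, -0.13], [0, 0, 0]], [0, [0, 0, -0.13], [0, 0, 0]], [0, [0, 0, -0.13], [0, 0, 0]], [0, [0, 0, -0.13], [0, 0, 0]], [0.5, [0, 0, -0.13], [0, 0, 0]]])

```text
time: 6.47
position: [0.6267, -0.2637, 0.2555]
tcp_rot: [0.179, 3.134, -0.001]
ft_force: [-0.6, 0.5, -0.5]
opening: 0.011
finger_force: 0.0
```

```bash
python3 - <<'E'
from h import *
np.set_printoptions(precision=4,suppress=True)
a=shot('scene');b=shot('side')
for n,p in(('a',a),('b',b)):
  m=cv2.inRange(cv2.cvtColor(p['image'],cv2.COLOR_BGR2HSV),(5,170,120),(14,255,255))
  N,_,s,c=cv2.connectedComponentsWithStats(m)
  print(n,proj(p,[.561,-.26,.131])[0],[(c[i],s[i,4]) for i in range(1,N) if s[i,4]>15 and c[i][1]>130])
  print([(r['position'],r['p']) for r in viewer.recognise('red_jar',p)])
s=monitor.observe();p=s['position']
R=cv2.Rodrigues(np.array(s['tcp_rot']))[0];print(p,s['joints'],s['time'],R.T@(np.array([.547,.104,.25])-p))
E
```

```text
a [195.6427 179.7357] [(array([195.3704, 179.3704]), np.int32(27)), (array([146.4324, 210.0541]), np.int32(37)), (array([ 22.6616, 247.7289]), np.int32(461)), (array([419.1303, 259.2244]), np.int32(468)), (array([ 53.2904, 296.4323]), np.int32(303))]
[([283.0, 264.6], 0.75), ([397.3, 361.9], 0.7)]
b [327.3054 252.2232] [(array([230.9346, 185.0935]), np.int32(107)), (array([377.7647, 240.7647]), np.int32(17)), (array([326.5556, 251.8889]), np.int32(18)), (array([243.25, 279.75]), np.int32(20))]
[([303.8, 210.4], 0.58), ([285.6, 328.6], 0.4)]
[ 0.6247 -0.2627  0.2495] [ 0.2939  0.6543  0.1371  1.3008 -0.0897  1.1995  1.8928] 6.6667 [0.119  0.3555 0.0011]
```

The lever is home. Next I'll go above the hub, opening the gripper on the way.

Call:
send_rows(commands=[[1, [0.06, 0.178, 0], [0, 0, 0]], [1, [0.06, 0.178, 0], [0, 0, 0]], [1, [0.06, 0.178, 0], [0, 0, 0]], [1, [0.06, 0.178, 0], [0, 0, 0]], [1, [0.06, 0.178, 0], [0, 0, 0]]])

```text
time: 7.08
position: [0.5849, -0.0726, 0.2502]
tcp_rot: [-0.168, -3.131, -0.008]
ft_force: [-0.4, 0.9, -0.0]
opening: 0.0854
finger_force: 0.0
```

Call:
send_rows(commands=[[1, [0.06, 0.178, 0], [0, 0, 0]], [1, [0.06, 0.178, 0], [0, 0, 0]], [1, [0.06, 0.178, 0], [0, 0, 0]], [1, [0.06, 0.178, 0], [0, 0, 0]], [1, [0.06, 0.178, 0], [0, 0, 0]]])

```text
time: 7.5
position: [0.5445, 0.1105, 0.2503]
tcp_rot: [-0.166, -3.131, -0.005]
ft_force: [0.5, 1.2, 0.1]
opening: 0.0854
finger_force: 0.0
```

```bash
python3 - <<'E'
from h import *
np.set_printoptions(precision=4,suppress=True)
w=shot('wrist')
i=w['image'].copy()
for q in proj(w,[[.547,.104,.165],[.547,.104,.044]]): print(q); cv2.circle(i,tuple(int(v) for v in q),3,(255,0,255),1)
cv2.imwrite('pics/f.png',i)
s=monitor.observe();p=s['position']
R=cv2.Rodrigues(np.array(s['tcp_rot']))[0];print(p,s['joints'],s['time'],R.T@(np.array([.547,.104,.123])-p),R,s['opening'])
E
```

```text
[264.9796 214.3513]
[268.0274 179.9397]
[0.5439 0.1144 0.2503] [-0.3085  0.4519  0.0994  1.6722 -0.0594  1.0259  1.2823] 7.55 [-0.0051 -0.0107  0.1272] [[-0.9949  0.1004 -0.0071]
 [ 0.1004  0.9949  0.0061]
 [ 0.0077  0.0053 -1.    ]] 0.08572883814183994
```

View pics/f.png

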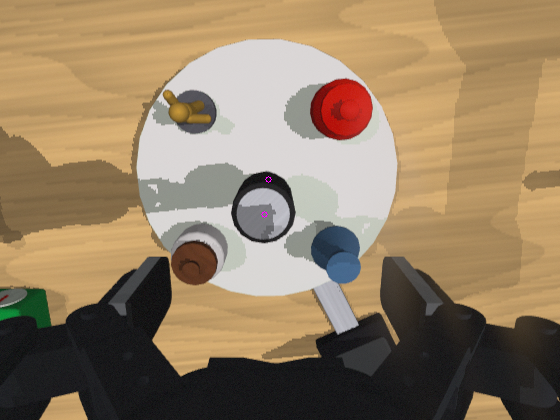

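The hub top is at (265,214), as predicted. The red jar is at (342,108) and the phone arm at (335,305). I'll correct by about 10 mm, descend and close.

Call:
send_rows(commands=[[1, [-0.005, -0.01, 0.02], [0, 0, 0]], [1, [-0.005, -0.01, 0.06], [0, 0, 0]], [1, [-0.005, -0.01, 0.1], [0, 0, 0]], [1, [-0.005, -0.01, 0.127], [0, 0, 0]], [1, [-0.005, -0.01, 0.127], [0, 0, 0]]])

```text
time: 7.97
position: [0.5456, 0.0917, 0.1183]
tcp_rot: [-0.179, -3.12, 0.007]
ft_force: [-0.8, -0.5, -0.7]
opening: 0.0856
finger_force: 0.0
```

Call:
send_rows(commands=[[0, [0, 0, 0], [0, 0, 0]], [0, [0, 0, 0], [0, 0, 0]], [0, [0, 0, 0], [0, 0, 0]], [0, [0, 0, 0], [0, 0, 0]], [0, [0, 0, 0], [0, 0, 0]]])

```text
time: 8.38
position: [0.5544, 0.1012, 0.1296]
tcp_rot: [0.172, 3.129, 0.018]
ft_force: [-1.3, 10.0, 6.2]
opening: 0.0425
finger_force: 60.5
```

```bash
cat >> h.py <<'E'
def angle(save=None):
    hub=np.array([.547,.104]);out={}
    for n in('scene','side','wrist'):
        p=shot(n);h=cv2.cvtColor(p['image'],cv2.COLOR_BGR2HSV)
        m=cv2.inRange(h,(0,170,60),(4,255,255))|cv2.inRange(h,(174,170,60),(180,255,255))
        N,_,s,c=cv2.connectedComponentsWithStats(m);e=proj(p,[.547,.104,.08])[0]
        k=[(s[i,4],c[i]) for i in range(1,N) if s[i,4]>20 and np.linalg.norm(c[i]-e)<(60 if n!='wrist' else 300)]
        if k:
            a,c=max(k,key=lambda t:t[0]);X=atz(p,c,.078 if n!='wrist' else .1)
            d=X[:2]-hub;out[n]=(a,c.round(1),X.round(3),round(float(np.linalg.norm(d)),3),round(float(np.degrees(np.arctan2(d[1],d[0]))),1))
        if save: cv2.imwrite(f'pics/{save}_{n}.png',p['image'])
    return out
E
python3 - <<'E'
from h import *
for k,v in angle('g').items(): print(k,v)
s=monitor.observe();print(s['position'],s['joints'],s['time'])
E
```

```text
side (np.int32(114), array([283.8, 194.6]), array([0.48 , 0.17 , 0.078]), 0.094, 135.3)
wrist (np.int32(8121), array([400.4,  77.6]), array([0.482, 0.168, 0.1  ]), 0.092, 135.3)
[0.55438396 0.10117079 0.12959679] [-0.26846705  0.59817193  0.08394257  1.80759161 -0.08512776  0.72866055
  1.3253499 ] 8.5333
```

Firm grip (60 N). The jar is at 135.3° and the phone direction is about 20.8°, so I need to turn about 114° clockwise (tool +z). I'll start with 25°.

Call:
send_rows(commands=[[0, [0, 0, 0], [0, 0, 5]], [0, [0, 0, 0], [0, 0, 10]], [0, [0, 0, 0], [0, 0, 15]], [0, [0, 0, 0], [0, 0, 20]], [0, [0, 0, 0], [0, 0, 25]]])

```text
time: 8.95
position: [0.5532, 0.0978, 0.1295]
tcp_rot: [0.852, 3.02, 0.013]
ft_force: [-5.1, 4.5, 9.7]
opening: 0.0429
finger_force: 60.5
```

Call:
send_rows(commands=[[0, [0, 0, 0], [0, 0, 5]], [0, [0, 0, 0], [0, 0, 10]], [0, [0, 0, 0], [0, 0, 15]], [0, [0, 0, 0], [0, 0, 20]], [0, [0, 0, 0], [0, 0, 25]]])

```text
time: 9.37
position: [0.5508, 0.0953, 0.1295]
tcp_rot: [-1.488, -2.764, -0.007]
ft_force: [-12.4, 0.2, 13.6]
opening: 0.043
finger_force: 60.8
```

```bash
python3 - <<'E'
from h import *
for k,v in angle('g2').items(): print(k,v)
s=monitor.observe();print(s['position'],s['tcp_rot'],s['joints'],s['ft_force'],s['moment'],s['finger_force'],s['time'])
E
```

```text
wrist (np.int32(8090), array([401.1,  79. ]), array([0.556, 0.194, 0.1  ]), 0.091, 84.4)
[0.55075086 0.09517632 0.12925399] [-1.48426834 -2.76618608 -0.00585921] [-0.42822369  0.61748527  0.34514672  1.81773506 -0.29595176  0.75658264
  0.66089918] [-7.94928971  1.77605606 12.5147378 ] [0.38884867 1.23234606 0.0459895 ] 63.83127450942993 9.5167
```

Call:
send_rows(commands=[[0, [0, 0, 0], [0, 0, 5]], [0, [0, 0, 0], [0, 0, 10]], [0, [0, 0, 0], [0, 0, 15]], [0, [0, 0, 0], [0, 0, 20]], [0, [0, 0, 0], [0, 0, 25]]])

```text
time: 9.93
position: [0.5473, 0.0938, 0.129]
tcp_rot: [-2.046, -2.372, 0.004]
ft_force: [-16.9, -0.4, 19.2]
opening: 0.0424
finger_force: 64.9
```

Call:
send_rows(commands=[[0, [0, 0, 0], [0, 0, 5]], [0, [0, 0, 0], [0, 0, 10]], [0, [0, 0, 0], [0, 0, 15]], [0, [0, 0, 0], [0, 0, 20]], [0, [0, 0, 0], [0, 0, 25]]])

```text
time: 10.35
position: [0.5436, 0.094, 0.1288]
tcp_rot: [-2.506, -1.87, 0.015]
ft_force: [-25.3, 1.3, 25.3]
opening: 0.0428
finger_force: 66.9
```

```bash
python3 - <<'E'
from h import *
for k,v in angle('g3').items(): print(k,v)
s=monitor.observe();print(s['position'],s['tcp_rot'],s['joints'],s['ft_force'],s['moment'],s['finger_force'],s['time'])
f=lambda i,x,y,w,h:cv2.resize(i[y:y+h,x:x+w],(400,300),interpolation=cv2.INTER_CUBIC)
cv2.imwrite('pics/k.png',np.vstack([np.hstack([f(cv2.imread('pics/g3_scene.png'),200,200,160,120+40),f(cv2.imread('pics/g3_side.png'),250,150,133,100)]),np.hstack([f(cv2.imread('pics/g3_wrist.png'),0,0,560,420)]*2)]))
E
```

```text
side (np.int32(110), array([320. , 195.5]), array([0.624, 0.146, 0.078]), 0.088, 28.6)
wrist (np.int32(8099), array([404.6,  76. ]), array([0.623, 0.155, 0.1  ]), 0.091, 33.9)
[0.54363708 0.09401124 0.1288601 ] [-2.50405403 -1.87319749  0.01480542] [-0.57904135  0.66238283  0.59909523  1.82984264 -0.5033946   0.82243209
 -0.00701563] [-23.81031166   0.41584817  24.99431402] [-0.29824138  3.49472969  0.25872051] 66.62866652011871 10.5
```

View pics/k.png

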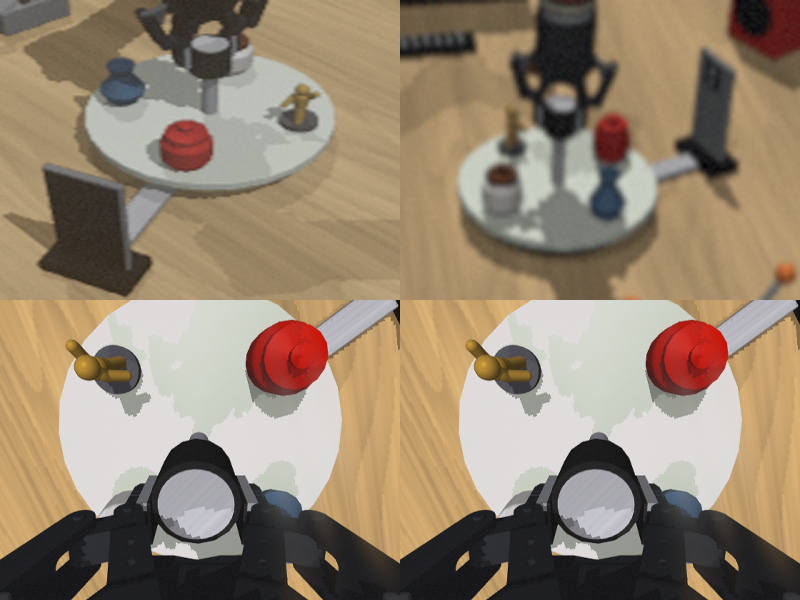

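The jar is near the phone arm but a bit short. I'll measure the arm's direction from the wrist and scene pictures for the last correction.

```bash
python3 - <<'E'
from h import *
np.set_printoptions(precision=4,suppress=True)
w=shot('wrist');a=shot('scene');b=shot('side');hub=np.array([.547,.104])
for z in(.005,.015,.03):
  p,q=atz(w,(549,12.6),z),atz(w,(456,74),z);d=(p-q)[:2];print('arm',z,p,q,np.degrees(np.arctan2(d[1],d[0])),[np.degrees(np.arctan2(*(x[:2]-hub)[::-1])) for x in(p,q)])
# scene crop: 160x160->400x300 ; side crop 133x100->400x300
S=lambda x,y:(200+x*.4,200+y*160/300); D=lambda x,y:(250+(x-400)/3.0075,150+y/3)
# phone top corners z=.168 : scene (44,166),(125,187); side top (705,50),(735,72)
for n,p,c in(('scene',a,[S(44,166),S(125,187)]),('side',b,[D(705,50),D(735,72)])):
  X=[atz(p,k,.168) for k in c];m=sum(X)/2-np.r_[hub,0];d=X[1]-X[0];print(n,X,np.linalg.norm(m[:2]),np.degrees(np.arctan2(m[1],m[0])),'normal',np.degrees(np.arctan2(d[1],d[0]))%180-90)
# red jar scene centre crop
X=atz(a,S(187,145),.078)[:2];d=X-hub;print('jar scene',X,np.linalg.norm(d),np.degrees(np.arctan2(d[1],d[0])))
# knob on lid in wrist (scale 1.4): (308,357-300)
X=atz(w,(308*1.4,57*1.4),.11)[:2];d=X-hub;print('jar knob',X,np.linalg.norm(d),np.degrees(np.arctan2(d[1],d[0])))
# hub top in wrist/scene
print('hubtop',atz(w,(196*1.4,204*1.4),.165),atz(a,S(211,45),.165))
s=monitor.observe();R=cv2.Rodrigues(s['tcp_rot'])[0];print(R, R.T@np.array([-.006,0,.004]),s['ft_force'])
E
```

```text
arm 0.005 [0.756  0.1662 0.005 ] [0.6899 0.1448 0.005 ] 17.924463150720065 [np.float64(16.580825118946255), np.float64(15.952805374580251)]
arm 0.015 [0.7488 0.1659 0.015 ] [0.6852 0.1453 0.015 ] 17.92446315072007 [np.float64(17.04964666453893), np.float64(16.644120789006926)]
arm 0.03 [0.738  0.1654 0.03  ] [0.6781 0.146  0.03  ] 17.924463150720072 [np.float64(17.81379030660769), np.float64(17.763194264967318)]
scene [array([0.7905, 0.1587, 0.168 ]), array([0.7626, 0.2259, 0.168 ])] 0.24598117113550427 21.04852475014777 normal 22.562958315141984
side [array([0.762 , 0.2073, 0.168 ]), array([0.7863, 0.1459, 0.168 ])] 0.23847314380580542 17.725183837011674 normal 21.644711407453286
jar scene [0.6305 0.1569] 0.0988201031582029 32.349741640475415
jar knob [0.63   0.1504] 0.0950917880741933 29.21513867351225
hubtop [0.5463 0.1026 0.165 ] [0.5478 0.1057 0.165 ]
[[ 0.2821  0.9593 -0.0161]
 [ 0.9594 -0.282   0.0061]
 [ 0.0014 -0.0172 -0.9999]] [-0.0017 -0.0058 -0.0039] [-24.4565   1.4793  25.0854]
```

Call:
send_rows(commands=[[0, [-0.001, -0.003, -0.002], [0, 0, 4]], [0, [-0.002, -0.006, -0.004], [0, 0, 8]], [0, [-0.002, -0.006, -0.004], [0, 0, 11]], [0, [-0.002, -0.006, -0.004], [0, 0, 11]], [0, [-0.002, -0.006, -0.004], [0, 0, 11]]])

```text
time: 11.07
position: [0.5422, 0.0946, 0.1291]
tcp_rot: [-2.678, -1.63, 0.007]
ft_force: [-5.8, 2.4, -4.1]
opening: 0.0428
finger_force: 66.7
```

```bash
cat > fit.py <<'E'
from h import *
def hull(p,X): 
    m=np.zeros((420,560),np.uint8);cv2.fillConvexPoly(m,cv2.convexHull(np.round(proj(p,X)*8).astype(np.int32)),255,shift=3);return m>0
pics={n:shot(n,f'm_{n}.png') for n in('scene','side','wrist')}
t=np.linspace(0,2*np.pi,24);hub=np.array([.547,.104])
prof=[(.044,.022),(.055,.026),(.085,.026),(.1,.018),(.112,.007)]
for n,p in pics.items():
    h=cv2.cvtColor(p['image'],cv2.COLOR_BGR2HSV)
    red=(cv2.inRange(h,(0,130,40),(6,255,255))|cv2.inRange(h,(172,130,40),(180,255,255)))>0
    e=proj(p,[hub[0],hub[1],.08])[0];yy,xx=np.mgrid[:420,:560];red&=np.hypot(xx-e[0],yy-e[1])<(60 if n!='wrist' else 350)
    best=[]
    for th in np.arange(-10,60,.5):
        c=hub+.095*np.array([np.cos(np.radians(th)),np.sin(np.radians(th))])
        X=np.array([[c[0]+r*np.cos(k),c[1]+r*np.sin(k),z] for z,r in prof for k in t]);m=hull(p,X)
        best.append(((m&red).sum()/(m|red).sum(),th))
    print(n,red.sum(),sorted(best)[-4:])
a,b=pics['scene'],pics['side']
for n,p in (('scene',a),('side',b)):   # phone
    g=p['image'].max(2)<75;best=[]
    for th in np.arange(8,34,.5):
        u=np.array([np.cos(np.radians(th)),np.sin(np.radians(th)),0]);v=np.array([-u[1],u[0],0])
        X=np.array([np.r_[hub,0]+u*(.245+i)+v*j+[0,0,z] for i in(-.0045,.0045) for j in(-.037,.037) for z in(.03,.168)]);m=hull(p,X)
        mm=cv2.dilate(m.astype(np.uint8),np.ones((5,5)))>0
        best.append((g[m].mean()-g[mm&~m].mean(),th))
    print('phone',n,sorted(best)[-5:])
s=monitor.observe();print(s['position'],s['ft_force'],s['finger_force'],s['time'])
f=lambda i,x,y,w,h:cv2.resize(i[y:y+h,x:x+w],(400,300),interpolation=cv2.INTER_CUBIC)
cv2.imwrite('pics/n.png',np.hstack([f(a['image'],200,210,200,150),f(pics['wrist']['image'],0,0,560,420)]))
E
python3 fit.py
```

```text
scene 414 [(np.float64(0.7657992565055762), np.float64(17.5)), (np.float64(0.7680890538033395), np.float64(18.5)), (np.float64(0.7695167286245354), np.float64(20.5)), (np.float64(0.7723880597014925), np.float64(19.0))]
side 142 [(np.float64(0.6255707762557078), np.float64(26.5)), (np.float64(0.6255707762557078), np.float64(27.5)), (np.float64(0.6284403669724771), np.float64(25.5)), (np.float64(0.631336405529954), np.float64(20.5))]
wrist 8910 [(np.float64(0.8834775608774401), np.float64(19.0)), (np.float64(0.8979653811114485), np.float64(20.5)), (np.float64(0.9012182741116751), np.float64(19.5)), (np.float64(0.9058715783046708), np.float64(20.0))]
phone scene [(np.float64(0.4631788525845314), np.float64(20.0)), (np.float64(0.48283476816390025), np.float64(19.5)), (np.float64(0.48564432989690726), np.float64(18.0)), (np.float64(0.5070387968271421), np.float64(19.0)), (np.float64(0.5279149208721412), np.float64(18.5))]
phone side [(np.float64(0.4357328472249157), np.float64(19.0)), (np.float64(0.43784997557217487), np.float64(23.5)), (np.float64(0.4388728433533481), np.float64(21.0)), (np.float64(0.44124035217003443), np.float64(20.0)), (np.float64(0.4483128954151371), np.float64(19.5))]
[0.54224323 0.09455274 0.12909407] [-6.61942971  1.81418776 -4.09643944] 66.7185115814209 11.2167
```

View pics/n.png

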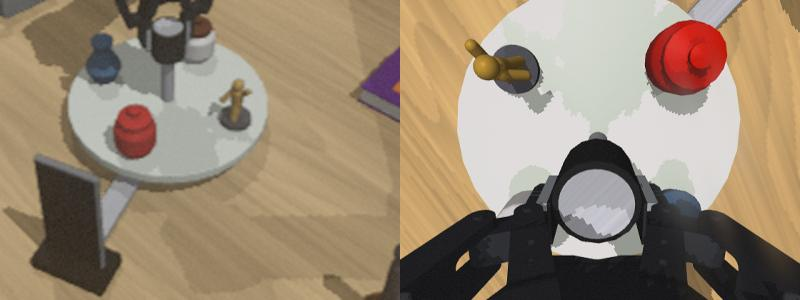

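The jar is at about 19.5° and the phone at about 19.5°, so they are aligned to within 1–2°. I'll let it settle and check that nothing drifts.

Call:
send_rows(commands=[[0, [0, 0, 0], [0, 0, 0]], [0, [0, 0, 0], [0, 0, 0]], [0, [0, 0, 0], [0, 0, 0]], [0, [0, 0, 0], [0, 0, 0]], [0, [0, 0, 0], [0, 0, 0]]])

```text
time: 11.63
position: [0.5422, 0.0946, 0.1291]
tcp_rot: [-2.678, -1.63, 0.007]
ft_force: [-6.0, 3.2, -3.7]
opening: 0.0428
finger_force: 66.7
```

Call:
send_rows(commands=[[0, [0, 0, 0], [0, 0, 0]], [0, [0, 0, 0], [0, 0, 0]], [0, [0, 0, 0], [0, 0, 0]], [0, [0, 0, 0], [0, 0, 0]], [0, [0, 0, 0], [0, 0, 0]]])

```text
time: 12.05
position: [0.5422, 0.0946, 0.1291]
tcp_rot: [-2.678, -1.63, 0.007]
ft_force: [-6.5, 2.7, -3.0]
opening: 0.0426
finger_force: 66.7
```

```bash
python3 fit.py | grep -v phone; python3 -c "
from h import *
s=monitor.observe();print(s['tcp_rot'],abs(s['joint_velocities']).max())"
```

```text
scene 414 [(np.float64(0.7652495378927912), np.float64(20.0)), (np.float64(0.7680890538033395), np.float64(18.5)), (np.float64(0.7695167286245354), np.float64(20.5)), (np.float64(0.7723880597014925), np.float64(19.0))]
side 144 [(np.float64(0.6199095022624435), np.float64(26.0)), (np.float64(0.6199095022624435), np.float64(26.5)), (np.float64(0.6199095022624435), np.float64(27.5)), (np.float64(0.6227272727272727), np.float64(25.5))]
wrist 8911 [(np.float64(0.8840579710144928), np.float64(19.0)), (np.float64(0.8988047001620746), np.float64(20.5)), (np.float64(0.900872564935065), np.float64(19.5)), (np.float64(0.9059733387605576), np.float64(20.0))]
[0.54219878 0.09456451 0.12905148] [-6.97712764  1.92306113 -3.93825904] 66.72062873840332 12.2
[-2.67767409 -1.63020973  0.00726475] 0.0027161308992618978
```

It's steady, aligned and firmly held, so I'm handing in.

```bash
python3 -c "
from station import ticket
print(ticket.sign_off())"
```

```text
the job is handed in; nothing more can be done
None
```

I swung the lever to its stop and it sprang back home; the red jar now faces the phone to within about 2° by my camera measurements, with the gripper holding the turntable still at about 67 N; the job was handed in at about 12 s, and no verdict came back.

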